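# Lay the setter's yellow kit back in its shadow tray

### The job

Put this bench's four yellow-handled setting tools (pliers, file, hammer and pusher) back in the shadow tray: lay each one flat on the pad printed with its own outline, turned as the outline shows, without dropping or throwing it. Leave the red-handled pliers and file, which belong to the next bench, where they lie.

Things in the scene. Friction and masses are not known exactly. Their poses are not given: they have to be found in the camera images.
- pliers: Flat-nose pliers, YELLOW handles, lying flat, 11 mm thick: steel joint block 26 mm long, 20 mm wide, centred on the origin; slim jaws, together 13 mm wide, out to x = +55; handles behind, spreading to 47 mm wide, back to x = -85. Grip across the joint block (20 mm). Origin: underside, at the grip; x to the nose, z up.
- file: Small hand file, YELLOW handle, lying flat: flat-sided handle 21 mm wide, 19 mm tall, x = -70 to +12, brass ferrule to +20, dark blade 13 mm wide, 4 mm thick, its underside 7.5 mm up, to x = +92. Grip across the front of the handle (21 mm). Origin: underside, at the grip; x to the nose, z up.
- hammer: Small riveting hammer, YELLOW handle, lying on its side: handle along x, 20 mm wide and tall from x = -92 to -30, then 14 mm wide, z = 2 to 18 mm, up to the steel head: x = +45 to +65, y = -31 to +31, 20 mm tall, round face to +y, peen to -y. Grip across the thin part (14 mm) at the origin. Origin: underside, at the grip; x to the nose, z up.
- pusher: Bezel pusher, YELLOW pear-shaped handle, lying flat: bulb 34 mm wide, 27 mm tall, x = -58 to -24, neck 22 mm wide and tall to x = +23, brass ferrule, square steel shank 6 mm thick, underside 8 mm up, to x = +56. Grip across the neck (22 mm) at the origin. Origin: underside, at the grip; x to the nose, z up.
- pad_pliers: Charcoal pad 195 x 66 mm, 4 mm thick, fixed, with the cream full-size outline of the pliers (V handles, slim jaws). Origin: underside (4 mm above the bench), middle of its nose-end edge; x along the outline, handle to nose, z up; pad spans x = -195 to 0. pliers rightly laid: its origin at x = -90, y = 0, z = +4 mm here, axes parallel. Pads lie side by side, 68 mm apart, in any order.
- pad_file: Charcoal pad 195 x 66 mm, 4 mm thick, fixed, with the cream full-size outline of the file (long narrow blade). Origin: underside (4 mm above the bench), middle of its nose-end edge; x along the outline, handle to nose, z up; pad spans x = -195 to 0. file rightly laid: its origin at x = -90, y = 0, z = +4 mm here, axes parallel. All in one tray; its rim, 3 mm thick, stands 8 mm above the pads.
- pad_hammer: Charcoal pad 195 x 66 mm, 4 mm thick, fixed, with the cream full-size outline of the hammer (T with the head at the nose). Origin: underside (4 mm above the bench), middle of its nose-end edge; x along the outline, handle to nose, z up; pad spans x = -195 to 0. hammer rightly laid: its origin at x = -90, y = 0, z = +4 mm here, axes parallel. No walls between pads.
- pad_pusher: Charcoal pad 195 x 66 mm, 4 mm thick, fixed, with the cream full-size outline of the pusher (shortest; bulb, thin shank). Origin: underside (4 mm above the bench), middle of its nose-end edge; x along the outline, handle to nose, z up; pad spans x = -195 to 0. pusher rightly laid: its origin at x = -90, y = 0, z = +4 mm here, axes parallel. 
- red_pliers: The next bench's pliers: RED handles, else like the yellow ones. Leave them. lying flat, 11 mm thick: steel joint block 26 mm long, 20 mm wide, centred on the origin; slim jaws, together 13 mm wide, out to x = +55; handles behind, spreading to 47 mm wide, back to x = -85. Grip across the joint block (20 mm). Origin: underside, at the grip; x to the nose, z up.
- red_file: The next bench's file: RED handle, else like the yellow one. Leave it. lying flat: flat-sided handle 21 mm wide, 19 mm tall, x = -70 to +12, brass ferrule to +20, dark blade 13 mm wide, 4 mm thick, its underside 7.5 mm up, to x = +92. Grip across the front of the handle (21 mm). Origin: underside, at the grip; x to the nose, z up.
Mind the look-alikes: they are no part of the job. Leave any green look-alike of the hammer alone.

How it is judged:
By the outcome, as a careful person would: the job done as asked, in the order asked, and still so for the second after the job is handed in, with the robot touching nothing.
It also fails if it takes over 115 s, if anything falls off the work surface, if the arm or the gripper's body presses on something with over 40 N, if the wrist force passes 120 N, or if a joint passes its speed limit or range.

### The arm

A 7-joint arm with a two-finger parallel gripper is mounted at the origin on the work surface. World frame = base frame: x ahead of the robot, y to its left, z up, the work surface at z = 0. Lengths are in mm, angles in rad, forces in N, time in s.
With the tool pointing down it reaches from about 425 to 1025 mm from the base axis. Payload 9.4 kg.
Tool frame: the origin (TCP) lies at the very end of the fingers, on their centre line; the grasp point (between the pads) lies grasp_offset behind it (grasp_offset is the distance from the TCP to the grasp point, in mm); z points along the fingers, y is the direction in which the jaws open and shut (so a half turn about z gives the same grasp; the last joint's range is limited). The gripper opens to 85 mm and grips with 20 to 120 N. Pads are 22 mm wide; open, the fingers measure 114 mm over their backs; the gripper's body (76 mm by 85 mm) begins 54 mm behind the grasp point. The pads swing forward as they close: fully open they stand 13 mm farther back than shut.
Start: joints at [1.169, 0.599, -0.003, 1.599, 0.002, 0.943, -0.08], TCP at [231.35, -687.096, 196.675] pointing down, gripper open.
Joint ranges: [-2.57, 2.57], [-0.35, 1.97], [-1.29, 1.29], [0.11, 2.56], [-1.05, 4.19], [0.11, 1.86], [-2.63, 2.63]. Speed limits (rad/s): [2.22, 2.22, 3.01, 3.01, 3.14, 3.14, 3.14].

### API

Orientations are given as [roll, pitch, yaw] about the fixed x, y, z axes, in that order (R = Rz(yaw) Ry(pitch) Rx(roll)).
In Python, from cell import sense, capture, camera_info, close_job, find_in, regions_of, grasp_offset gives the robot as it stands. The module is installed in compiled form; this text tells all that it offers.
- The arm moves only by the tool arm_command, never from a script. Its argument "steps" is a list of rows, each a list of 6 numbers: the shift along the tool's x, y, z in cm, then the turn, a rotation vector about the tool's x, y, z in degrees. In form: [[dx, dy, dz, ax, ay, az], ...]. A call has 1 to 12 rows; each row is the pose to reach, as a shift and turn from the pose commanded when the call began, along the tool's axes at that moment; what a row does not reach only later rows make up. A row lasts 1/10 s, in which the tool goes at most 50 mm and 8.59 degrees, less where a joint would pass 70% of its speed; a pose out of reach is approached as far as the arm can. A call with a gripper value outside its range is refused whole. "hand" is the opening, from 0 (shut) to 1 (fully open), set as the call begins (left out, the last holds). The fingers move at their own pace and stop on an object; "squeeze" is the grip in N (left out, the last holds). Time passes only in rows, so rows that repeat a pose let the fingers close. It gives the time, the measured TCP pose, the force and the opening at its end, in the units of the state.
- sense(): the state, without advancing time (a new reading comes with each control period).
- capture(name): name is "scene" or "top" or "wrist"; returns (picture, depth): 420x560x3 uint8, red, green, blue; 420x560 float32, mm along the optical axis (not along the pixel's ray), 0 where there is no reading.
- camera_info(name): a dict with "camera_matrix" (3x3 intrinsics, pixels), "rvec" (rotation vector, rad) and "tvec" (3), from world to camera coordinates, as OpenCV has them. Camera axes: x right, y down, z forward; pixel columns grow to the right and rows downward; lengths in mm; the calibration is good to about 2 mm. A picture is of the moment at which its call begins: read the wrist's pose just before it. camera_info takes no time and is no camera call; for the wrist camera it gives the pose at the moment of the call.
- close_job(): hands the job in, once; it reports no verdict.
Trained networks look in the newest picture that a camera, given by its name, has taken for a name from the list of things; names that differ only in an ending like _2 or _b are one class to them, and where a whole thing is asked for, a point or a joint stands for the part that bears it (a point fixed in the world has none). Each returns a list of dicts, best first, with "score" (0 to 1); they miss things now and then, are a little off and sometimes report something else, mostly with a low value. They report only what shows in the picture. A call takes as long as a camera call. They do not tell look-alikes from the thing itself.
- find_in(camera, name): "uv" ([column, row] in pixels, amid what is visible of it).
- regions_of(camera, name): "region" (420x560 bool, what is visible of it) and "uv" ([column, row] in pixels, amid what is visible of it).
The state is a dict: "time": time; "joint_pos": joint angles; "joint_velocities": joint speeds; "joint_efforts": joint torques, N m; "eef_pos": TCP position; "orientation": TCP orientation; "contact_force": force on the tool from outside, world axes, zero at the start; "moment": the same for the moment, N m; "opening": opening from 0.0 (shut) to 1.0 (fully open).
Only numpy, scipy, OpenCV 4.12 (cv2) and the standard library are available. Lean on these libraries where they do the work, as an engineer would, in place of code of your own. Each camera call takes 0.05 s, during which the arm holds its last target.

## Working session

There is one attempt and no reset: what is moved stays moved. The work goes in short steps, Python scripts to look and compute and a tool call to move; the robot and the scene stay as the last step left them, time stands still between calls to the robot, and variables do not carry over. Pictures are saved under pics/ and viewed, and the job is handed in when it is done.

Besides the shell and the picture viewer there is one more tool, called after ">>>" by a JSON object that holds its "fn" and its "kwargs". arm_command: Moves the arm, as the interface text tells. Its arguments: {"type":"object","properties":{"steps":{"type":"array"},"hand":{"type":"number"},"squeeze":{"type":"number"}},"required":["steps"]}

```bash
mkdir -p pics; python3 - <<'E'
from cell import *
import cv2,numpy as np
print(sense()); print(grasp_offset if not callable(grasp_offset) else grasp_offset())
for n in("top","scene"):
    p,d=capture(n); cv2.imwrite(f"pics/{n}0.png",p[:,:,::-1]); np.savez(f"{n}0.npz",p=p,d=d)
    print(n,camera_info(n))
E
```

```text
{'time': 0.0, 'joint_pos': array([ 1.1692923 ,  0.60013679, -0.00256814,  1.60014136,  0.00179813,
        0.94289836, -0.07981387]), 'joint_velocities': array([-4.40693968e-04,  3.51681010e-05, -2.47314484e-05, -1.81686131e-03,
       -7.31211886e-04,  7.71552854e-04,  1.15005393e-03]), 'joint_efforts': array([-1.04176623e-03, -7.76462245e+01,  1.56411611e+00, -2.58013219e+01,
        1.22737588e-02,  9.05951456e-03, -3.06861079e-05]), 'eef_pos': array([ 231.18841116, -686.58768672,  195.80411118]), 'orientation': array([-3.14001638e+00,  1.29205860e-04,  3.24868240e-01]), 'contact_force': array([ 0.25705048, -0.15994982, -0.11024213]), 'moment': array([-0.034411  , -0.00840856, -0.00531033]), 'opening': 0.9964844274532075}
18.700000000000003
top {'camera_matrix': array([[405.12229135,   0.        , 275.90529981],
       [  0.        , 405.12229135, 212.69338648],
       [  0.        ,   0.        ,   1.        ]]), 'rvec': array([ 2.13299153, -2.14789543,  0.12568922]), 'tvec': array([  50.35436071,  423.6704685 , 1127.88370891])}
scene {'camera_matrix': array([[516.0272968 ,   0.        , 280.18038145],
       [  0.        , 516.0272968 , 202.24625481],
       [  0.        ,   0.        ,   1.        ]]), 'rvec': array([ 2.42727316,  0.61937301, -0.18587379]), 'tvec': array([-395.49662645, -120.75377021, 1623.5523061 ])}
```

View pics/top0.png

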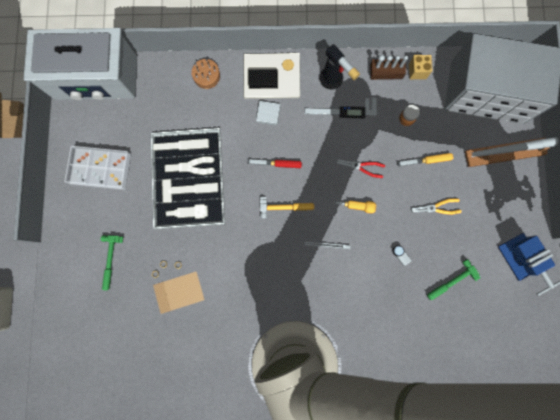

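View pics/scene0.png

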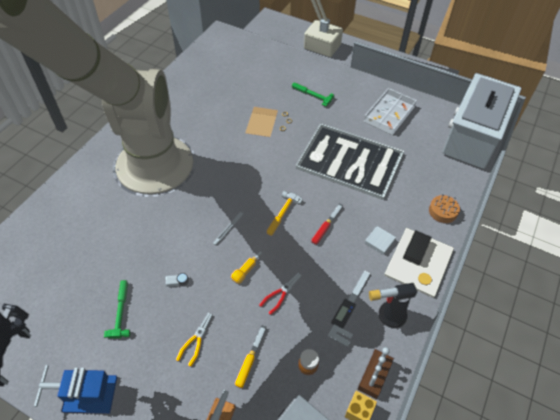

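The top view shows the tray at cols 152-222, rows 128-227. The yellow hammer is at (287,207), the pusher at (357,206), the pliers at (437,207) and the file at (425,159). Next I'll zoom in and measure.

```bash
cat > h.py <<'E'
import numpy as np,cv2
from cell import *
def world(cam,us,vs,z=None,d=None,info=None):
    I=info or camera_info(cam); K=I["camera_matrix"];R=cv2.Rodrigues(np.array(I["rvec"],float))[0];t=np.array(I["tvec"],float).ravel()
    r=np.linalg.inv(K)@np.array([us,vs,np.ones(len(us))]); 
    if d is not None: P=r*d
    else:
        a=R.T@r; c=-R.T@t; s=(z-c[2])/a[2]; return (c[:,None]+a*s).T
    return (R.T@(P-t[:,None])).T
E
python3 - <<'E'
from h import *
z=np.load("top0.npz");p=z['p'];d=z['d']
c=p[120:235,145:230,::-1]; cv2.imwrite("pics/tray.png",cv2.resize(c,None,fx=5,fy=5,interpolation=cv2.INTER_CUBIC))
c=p[140:235,240:470,::-1]; cv2.imwrite("pics/tools.png",cv2.resize(c,None,fx=3.4,fy=3.4,interpolation=cv2.INTER_CUBIC))
capture("top")
for n in "pliers file hammer pusher pad_pliers pad_file pad_hammer pad_pusher".split():
    for r in regions_of("top",n):
        m=r['region'];v,u=np.nonzero(m); dd=d[v,u];k=dd>0
        P=world("top",u[k]*1.,v[k]*1.,d=dd[k])
        rect=cv2.minAreaRect(P[:,:2].astype(np.float32))
        col=p[v,u].astype(int); mc=col[(col.max(1)-col.min(1))>80]
        print(n,round(r['score'],2),np.round(r['uv']),m.sum(),"w",np.round(P.mean(0)),"zq",np.round(np.percentile(P[:,2],[5,50,95]),1),"rect",np.round(rect[0]),np.round(rect[1]),round(rect[2],1),np.round(mc.mean(0)) if len(mc) else '')
E
```

```text
pliers 0.51 [444. 210.] 242 w [ 440. -427.   10.] zq [ 5.6 10.3 13.7] rect [ 440. -412.] [ 45. 136.] 5.0 [226. 191.  92.]
file 0.85 [430. 161.] 325 w [ 580. -396.   15.] zq [ 6.7 16.4 21.6] rect [ 581. -388.] [ 26. 154.] 7.9 [225. 188.  85.]
file 0.19 [436. 208.] 237 w [ 439. -412.   10.] zq [ 6.6 10.2 13.5] rect [ 436. -412.] [ 43. 135.] 9.1 [226. 191.  89.]
hammer 0.85 [277. 207.] 423 w [443.  33.  17.] zq [ 1.3 17.8 22.5] rect [441.  17.] [154.  60.] 88.5 [196. 164.  75.]
hammer 0.75 [456. 278.] 479 w [ 234. -454.   17.] zq [ 7.4 17.9 22.7] rect [ 237. -438.] [ 62. 155.] 21.3 [ 74. 161.  92.]
hammer 0.73 [108. 260.] 462 w [298. 528.  17.] zq [ 8.6 17.7 22.2] rect [289. 520.] [155.  59.] 3.1 [ 72. 158.  90.]
pusher 0.66 [359. 206.] 273 w [ 445. -191.   21.] zq [11.4 22.2 28. ] rect [ 445. -182.] [111.  28.] 84.4 [226. 190.  86.]
pad_file 0.57 [184. 145.] 1481 w [636. 318.   8.] zq [ 4.2  8.3 12.1] rect [636. 318.] [ 76. 197.] 3.5 
pad_hammer 0.66 [187. 189.] 1438 w [500. 309.   8.] zq [ 4.5  8.3 11.9] rect [501. 309.] [ 68. 195.] 3.8 
pad_hammer 0.16 [184. 146.] 1421 w [635. 316.   8.] zq [ 4.6  8.4 12.2] rect [635. 316.] [ 70. 200.] 3.6 
pad_pusher 0.78 [187. 212.] 1396 w [433. 306.   8.] zq [ 4.7  8.3 11.9] rect [433. 305.] [ 66. 190.] 3.8 
pad_pusher 0.3 [280. 206.] 385 w [443.  29.  18.] zq [11.3 18.3 22.6] rect [440.  17.] [154.  58.] 88.9 [197. 165.  76.]
```

View pics/tray.png

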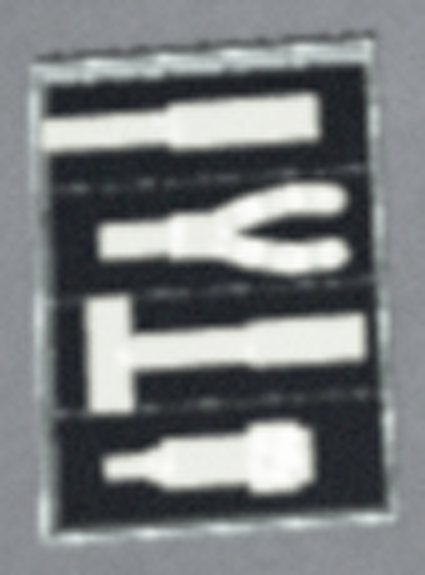

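View pics/tools.png

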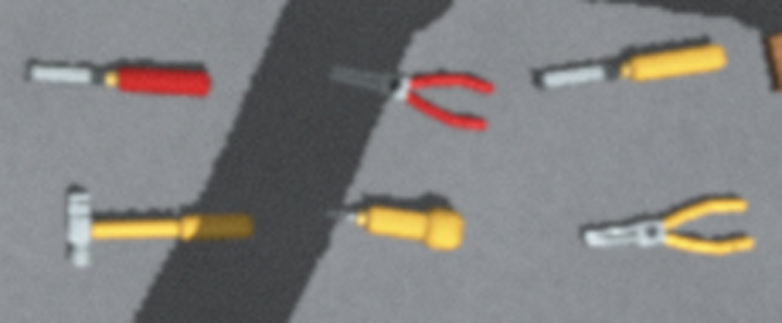

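Every outline points its nose to the left (+y), and so does every tool. I'll move over the pliers for a wrist view, with the tool yaw near +90° so the jaws open along world x.

>>> {"fn": "arm_command", "kwargs": {"steps": [[29,-20.8,-5.5,0,0,-71.4],[29,-20.8,-5.5,0,0,-71.4],[29,-20.8,-5.5,0,0,-71.4],[29,-20.8,-5.5,0,0,-71.4],[29,-20.8,-5.5,0,0,-71.4],[29,-20.8,-5.5,0,0,-71.4],[29,-20.8,-5.5,0,0,-71.4],[29,-20.8,-5.5,0,0,-71.4],[29,-20.8,-5.5,0,0,-71.4],[29,-20.8,-5.5,0,0,-71.4],[29,-20.8,-5.5,0,0,-71.4],[29,-20.8,-5.5,0,0,-71.4]]}}

```text
time: 1.75
eef_pos: [439.3, -398.0, 251.6]
orientation: [-3.141, 0.0, 1.569]
contact_force: [-0.5, 0.4, -0.2]
opening: 1.0
```

```bash
python3 - <<'E'
from h import *
s=sense();print(s['time'],s['eef_pos'],s['orientation'],s['joint_pos'])
I=camera_info("wrist");p,d=capture("wrist");R=cv2.Rodrigues(I['rvec'])[0];print(I,"pos",-R.T@I['tvec'])
np.savez("w1.npz",p=p,d=d,rvec=I['rvec'],tvec=I['tvec'],K=I['camera_matrix']);cv2.imwrite("pics/w1.png",p[:,:,::-1])
E
```

```text
1.75 [ 439.32352143 -397.95926635  251.56399649] [-3.14126277e+00  1.03457444e-04  1.56860098e+00] [ 0.91060089  0.40493484 -0.37838155  1.83240873  0.18176058  0.93830785
  0.44983244]
{'camera_matrix': array([[311.85220054,   0.        , 278.1373137 ],
       [  0.        , 311.85220054, 220.18117323],
       [  0.        ,   0.        ,   1.        ]]), 'rvec': array([-2.81668466e+00,  3.26584392e-03,  6.18502012e-04]), 'tvec': array([-440.34199927, -434.08875669,  305.9361467 ])} pos [ 439.6350238  -314.7410479   428.47423433]
```

View pics/w1.png

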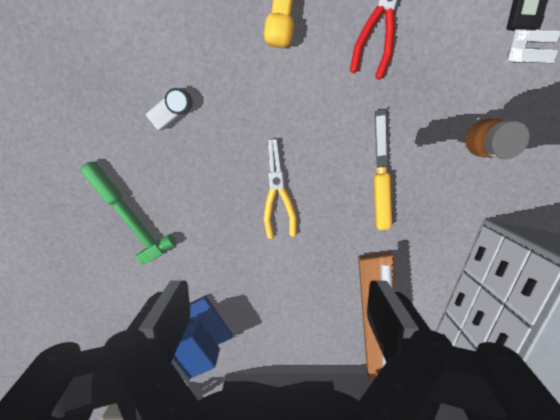

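The wrist view shows the yellow pliers at (277,185) with the nose up (+y), and the yellow file at (382,170). I'll fit the tool models to the depth heights.

```bash
cat > fit.py <<'E'
from h import *
from scipy.optimize import minimize
RECT={'pliers':[(-13,13,-10,10),(13,55,-6.5,6.5)],
'file':[(-70,12,-10.5,10.5),(12,20,-8,8),(20,92,-6.5,6.5)],
'hammer':[(-92,-30,-10,10),(-30,45,-7,7),(45,65,-31,31)],
'pusher':[(-58,-24,-17,17),(-24,23,-11,11),(23,30,-8,8),(30,56,-3,3)]}
POLY={'pliers':[[(-10,0),(-10,9),(-40,22),(-85,23.5),(-85,13),(-45,13),(-18,0)],[(-10,0),(-10,-9),(-40,-22),(-85,-23.5),(-85,-13),(-45,-13),(-18,0)]]}
S=2;O=130
def raster(n):
    m=np.zeros((2*O*S,2*O*S),np.uint8)
    for a,b,c,e in RECT[n]: m[int((c+O)*S):int((e+O)*S),int((a+O)*S):int((b+O)*S)]=1
    for q in POLY.get(n,[]): cv2.fillPoly(m,[np.int32((np.array(q)+O)*S)],1)
    return m
def fit(n,P,x0):
    m=raster(n);dt=cv2.distanceTransform(1-m,cv2.DIST_L2,5)/S
    v,u=np.nonzero(m[::4,::4]);M=np.c_[u*4./S-O,v*4./S-O]
    from scipy.spatial import cKDTree
    T=cKDTree(P)
    def cost(x):
        c,s=np.cos(x[2]),np.sin(x[2]);Rm=np.array([[c,-s],[s,c]])
        L=(P-x[:2])@Rm
        i=np.clip(((L+O)*S).round().astype(int),0,2*O*S-1)
        a=np.minimum(dt[i[:,1],i[:,0]],12)
        b=np.minimum(np.maximum(T.query(M@Rm.T+x[:2])[0]-1,0),12)
        return (a**2).mean()+(b**2).mean()
    best=None
    for dx in(-10,0,10):
      for dy in (-15,0,15):
        for dth in(-.1,.1):
          x=np.array(x0)+[dx,dy,dth]
          r=minimize(cost,x,method='Nelder-Mead',options=dict(initial_simplex=np.array([x,x+[5,0,0],x+[0,5,0],x+[0,0,.1]]),xatol=.01,fatol=.001))
          if best is None or r.fun<best.fun: best=r
    return best
def cloud(f):
    z=np.load(f);d=z['d'];v,u=np.indices(d.shape);k=(d>0);
    I=dict(camera_matrix=z['K'],rvec=z['rvec'],tvec=z['tvec'])
    P=world(None,u[k].astype(float),v[k].astype(float),d=d[k],info=I)
    return P,z['p'][k].astype(int)
def near(P,xy,hx,hy,zlo,zhi):
    return (abs(P[:,0]-xy[0])<hx)&(abs(P[:,1]-xy[1])<hy)&(P[:,2]>zlo)&(P[:,2]<zhi)
def shot(f):
    I=camera_info("wrist");p,d=capture("wrist");np.savez(f+".npz",p=p,d=d,rvec=I['rvec'],tvec=I['tvec'],K=I['camera_matrix']);cv2.imwrite(f"pics/{f}.png",p[:,:,::-1])
def move(gx,gy,gz,yaw):
    s=sense();p=s['eef_pos'];ps=s['orientation'][2]
    d=np.array([gx,gy,gz])-p;c,si=np.cos(ps),np.sin(ps)
    print("row cm/deg:",np.round([(d[0]*c+d[1]*si)/10,(d[0]*si-d[1]*c)/10,-d[2]/10,0,0,-np.degrees(yaw-ps)],2))
E
python3 - <<'E'
from fit import *
P,c=cloud("w1.npz")
for n,xy,hx,hy in(("pliers",(440,-410),35,85),("file",(580,-388),30,95)):
    k=near(P,xy,hx,hy,4,30);Q=P[k]
    b=P[near(P,xy,50,100,-10,4)];print("bench z",np.median(b[:,2]))
    r=fit(n,Q[:,:2],(xy[0],xy[1],1.57));print(n,k.sum(),np.percentile(Q[:,2],[50,95]),np.round(r.x,3),r.fun, Q[:,:2].min(0),Q[:,:2].max(0))
E
```

```text
bench z -0.06783962063771531
pliers 1262 [ 9.73174265 11.74346853] [ 436.967 -398.208    1.663] 0.06716580867800452 [ 419.02352722 -483.36367605] [ 465.08658225 -344.2047566 ]
bench z -0.06990465145862515
file 1600 [15.03887778 19.64942891] [ 579.593 -397.961    1.704] 0.022454027539317595 [ 562.05350947 -469.26999728] [ 598.24300346 -308.88098797]
```

```bash
python3 - <<'E'
from fit import *
move(437,-398.2,4,1.663)
E
```

```text
row cm/deg: [-0.03 -0.24 24.75  0.    0.   -5.39]
```

>>> {"fn": "arm_command", "kwargs": {"steps": [[0,-0.2,5,0,0,-5.4],[0,-0.2,10,0,0,-5.4],[0,-0.2,15,0,0,-5.4],[0,-0.2,19,0,0,-5.4],[0,-0.2,22,0,0,-5.4],[0,-0.2,23.5,0,0,-5.4],[0,-0.2,24.7,0,0,-5.4],[0,-0.2,24.7,0,0,-5.4],[0,-0.2,24.7,0,0,-5.4]], "hand": 0.6}}

```text
time: 2.7
eef_pos: [438.4, -397.9, 5.6]
orientation: [3.141, 0.001, 1.665]
contact_force: [-0.6, -0.3, -0.1]
opening: 0.601
```

>>> {"fn": "arm_command", "kwargs": {"steps": [[0,0,0,0,0,0],[0,0,0,0,0,0],[0,0,0,0,0,0],[0,0,0,0,0,0],[0,0,0,0,0,0],[0,0,0,0,0,0],[0,0,0,0,0,0],[0,0,0,0,0,0]], "hand": 0, "squeeze": 50}}

```text
time: 3.5
eef_pos: [437.8, -397.4, 4.6]
orientation: [-3.141, -0.0, 1.665]
contact_force: [-0.7, -0.4, -0.1]
opening: 0.002
```

```bash
python3 - <<'E'
from fit import *
s=sense();print(s['eef_pos'],s['opening'])
shot("w2")
E
```

```text
[ 437.78073671 -397.39588915    4.59586206] 0.0021864681668746335
```

View pics/w2.png

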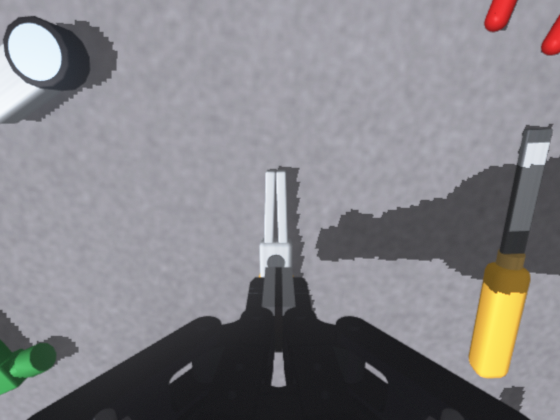

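```bash
python3 - <<'E'
from fit import *
z=np.load("w2.npz")
for q in [(437.8,-397.4,4.6),(437.8,-397.4,11),(437.8,-397.4,17),(437.,-385,11),(437.,-411,11),(434,-343,9)]:
    print(q,cv2.projectPoints(np.array([q],float),z['rvec'],z['tvec'],z['K'],None)[0].ravel().round())
P,c=cloud("w2.npz")
v=P[near(P,(437,-370),16,30,3,40)]
for y in range(-400,-340,5):
    w=v[abs(v[:,1]-y)<2.5]
    if len(w): print(y,len(w),w[:,0].min().round(1),w[:,0].max().round(1),np.percentile(w[:,2],[10,50,90]).round(1))
E
```

```text
(437.8, -397.4, 4.6) [278. 256.]
(437.8, -397.4, 11) [278. 261.]
(437.8, -397.4, 17) [278. 265.]
(437.0, -385, 11) [278. 242.]
(437.0, -411, 11) [275. 280.]
(434, -343, 9) [280. 170.]
-400 128 426.9 446.7 [ 9.7 11.1 12.3]
-395 258 426.6 446.5 [ 9.7 11.  12. ]
-390 270 426.0 445.9 [ 9.4 10.6 11.5]
-385 228 427.1 445.5 [ 5.9  9.3 10.5]
-380 147 428.4 441.8 [ 8.6  9.4 10.3]
-375 160 428.0 441.3 [ 8.7  9.4 10.1]
-370 162 427.5 440.7 [ 8.5  9.4 10.2]
-365 160 427.1 439.7 [ 8.5  9.3 10.1]
-360 168 426.9 439.1 [ 8.5  9.4 10.2]
-355 166 426.9 438.7 [ 8.5  9.4 10.1]
-350 177 426.5 438.1 [ 8.6  9.4 10.2]
-345 160 426.2 437.6 [ 5.3  9.3 10.1]
```

```bash
python3 - <<'E'
from fit import *
z=np.load("w2.npz");d=z['d'];I=dict(camera_matrix=z['K'],rvec=z['rvec'],tvec=z['tvec'])
for c in (255,265,272,278,285,300):
  for r in (270,276,282,288,295,305,320,340):
    print(c,r,d[r,c].round(),world(None,[c*1.],[r*1.],d=np.array([d[r,c]]),info=I).round(1)[0],z['p'][r,c])
E
```

```text
255 270 201.0 [ 424.2 -410.     1.5] [156 155 163]
255 276 203.0 [ 424.5 -414.9    0.5] [140 140 147]
255 282 148.0 [ 426.3 -390.4   50.4] [50 50 54]
255 288 143.0 [ 426.6 -390.5   55.7] [51 52 56]
255 295 137.0 [ 427.1 -390.3   61.9] [48 48 51]
255 305 131.0 [ 427.6 -390.8   68.7] [44 44 48]
255 320 111.0 [ 428.4 -384.4   87.3] [38 38 42]
255 340 103.0 [ 429.1 -385.2   96.7] [35 34 37]
265 270 150.0 [ 430.5 -385.5   46.9] [123 126 132]
265 276 145.0 [ 430.7 -385.9   52. ] [ 99 102 107]
265 282 140.0 [ 430.9 -385.7   57.9] [90 91 96]
265 288 136.0 [ 431.1 -386.1   62.3] [89 91 95]
265 295 129.0 [ 431.4 -385.5   68.8] [89 91 95]
265 305 123.0 [ 431.6 -385.5   75.9] [87 88 93]
265 320 112.0 [ 432.  -384.6   86.6] [35 35 37]
265 340 103.0 [ 432.4 -384.8   96.9] [33 33 36]
272 270 151.0 [ 433.9 -385.8   45.7] [90 93 97]
272 276 146.0 [ 434.  -385.8   51.7] [91 92 97]
272 282 141.0 [ 434.1 -385.9   57. ] [90 92 96]
272 288 135.0 [ 434.2 -385.5   62.8] [90 91 95]
272 295 131.0 [ 434.3 -386.    67.5] [87 89 94]
272 305 123.0 [ 434.4 -385.7   75.3] [87 89 93]
272 320 112.0 [ 434.5 -384.    8
[... 530 characters left out ...]
2] [90 92 96]
285 282 140.0 [ 439.9 -385.    57.6] [89 91 95]
285 288 136.0 [ 439.8 -385.2   62.5] [89 90 95]
285 295 131.0 [ 439.7 -385.5   67.5] [87 89 94]
285 305 122.0 [ 439.5 -384.7   76.1] [86 88 93]
285 320 112.0 [ 439.2 -384.    86.5] [36 36 38]
285 340 115.0 [ 440.1 -392.6   86.6] [33 33 36]
300 270 202.0 [ 4.532e+02 -4.079e+02  4.000e-01] [114 114 120]
300 276 205.0 [ 453.8 -412.8   -0.6] [73 73 77]
300 282 148.0 [ 447.6 -388.5   50.3] [43 43 46]
300 288 142.0 [ 447.1 -388.1   56.4] [45 45 49]
300 295 138.0 [ 446.9 -388.8   61.2] [39 40 43]
300 305 131.0 [ 446.4 -388.8   68.9] [38 38 41]
300 320 111.0 [ 444.4 -382.9   87.3] [37 36 38]
300 340 103.0 [ 443.9 -383.6   97. ] [32 31 34]
```

The jaws shut with nothing between them. Wrist depth puts the fingertips near z≈43 mm, while the reported TCP is z≈5. I'll check that with another camera before going lower.

```bash
python3 - <<'E'
from fit import *
p,d=capture("scene");I=camera_info("scene");np.savez("s2.npz",p=p,d=d,rvec=I['rvec'],tvec=I['tvec'],K=I['camera_matrix'])
uv=[cv2.projectPoints(np.array([[437.8,-397.4,z]]),np.array(I['rvec']),np.array(I['tvec']),I['camera_matrix'],None)[0].ravel() for z in (4.6,43,100)];print(np.round(uv))
u,v=uv[0].astype(int);c=p[v-70:v+30,u-70:u+70,::-1].copy()
cv2.imwrite("pics/s2.png",cv2.resize(c,None,fx=5,fy=5,interpolation=cv2.INTER_CUBIC)); print(u-70,v-70)
P,col=cloud("s2.npz")
k=(abs(P[:,0]-437)<50)&(abs(P[:,1]+397)<20)&(P[:,2]>14)&(P[:,2]<140);print(k.sum(),np.percentile(P[k,2],[0,2,5,20,50]) if k.sum() else '')
E
```

```text
[[201. 332.]
 [199. 326.]
 [196. 316.]]
130 261
290 [ 14.14124483  41.24793699  48.95842988  82.68398664 100.77815089]
```

View pics/s2.png

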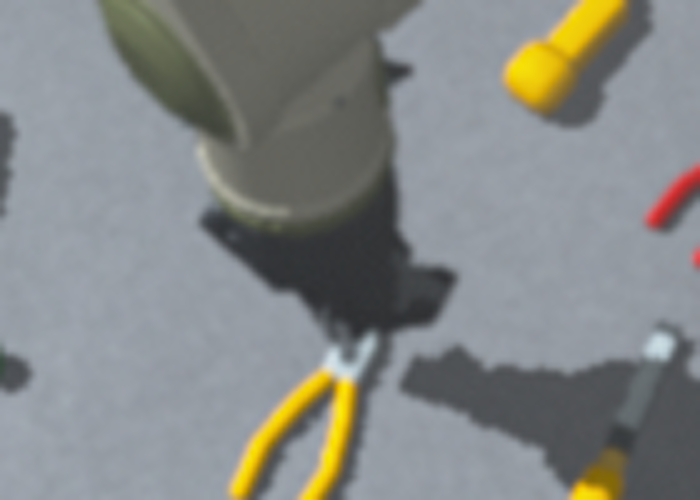

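The scene camera agrees: the lowest finger points are at about 41 mm, so the real fingertips are about 37 mm behind the reported TCP. I'll open and go down in stages, watching the force.

>>> {"fn": "arm_command", "kwargs": {"steps": [[0,0,0,0,0,0],[0,0,0,0,0,0],[0,0,0,0,0,0],[0,0,0,0,0,0],[0,0,1,0,0,0],[0,0,2,0,0,0],[0,0,2.5,0,0,0],[0,0,3,0,0,0],[0,0,3,0,0,0],[0,0,3,0,0,0]], "hand": 0.6}}

```text
time: 4.6
eef_pos: [437.8, -397.3, -25.5]
orientation: [-3.141, -0.0, 1.665]
contact_force: [0.5, 0.2, 1.2]
opening: 0.597
```

```bash
python3 - <<'E'
from fit import *
s=sense();print(s['eef_pos'],s['opening'],s['contact_force'])
shot("w3");z=np.load("w3.npz");P,c=cloud("w3.npz")
k=(abs(P[:,0]-437)<50)&(abs(P[:,1]+397)<15)&(P[:,2]>14)&(P[:,2]<100)
print(np.percentile(P[k,2],[0,1,5,20]))
E
```

```text
[ 437.80433386 -397.32905478  -25.49704419] 0.597168469173858 [0.50479877 0.21836594 1.16086447]
[14.00013656 18.09104045 26.29056192 48.88314467]
```

View pics/w3.png

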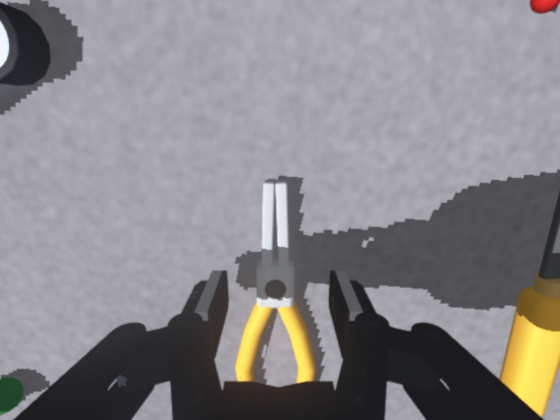

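>>> {"fn": "arm_command", "kwargs": {"steps": [[0,0,0.4,0,0,0],[0,0,0.8,0,0,0],[0,0,0.8,0,0,0],[0,0,0.8,0,0,0]]}}

```text
time: 5.05
eef_pos: [437.7, -397.4, -33.5]
orientation: [-3.141, -0.0, 1.665]
contact_force: [-0.4, 1.2, 0.5]
opening: 0.598
```

>>> {"fn": "arm_command", "kwargs": {"steps": [[0,0,0,0,0,0],[0,0,0,0,0,0],[0,0,0,0,0,0],[0,0,0,0,0,0],[0,0,0,0,0,0],[0,0,0,0,0,0],[0,0,0,0,0,0]], "hand": 0, "squeeze": 50}}

```text
time: 5.75
eef_pos: [437.8, -397.5, -33.0]
orientation: [-3.142, 0.0, 1.665]
contact_force: [-1.2, 1.8, 6.1]
opening: 0.212
```

Gripped: 0.21 × 85 ≈ 18 mm. Lift, then carry to the tray.

>>> {"fn": "arm_command", "kwargs": {"steps": [[0,0,-2,0,0,0],[0,0,-5,0,0,0],[0,0,-10,0,0,0],[0,0,-15,0,0,0],[0,0,-20,0,0,0],[3,1,-23,0,0,0],[8,2,-23,0,0,0],[13,4,-23,0,0,0],[17,5,-23,0,0,0],[21,6,-23,0,0,0],[25,7,-23,0,0,0],[29,8,-23,0,0,0]]}}

```text
time: 6.95
eef_pos: [489.9, -99.5, 196.6]
orientation: [-3.142, 0.0, 1.665]
contact_force: [0.8, 0.3, -0.7]
opening: 0.215
```

>>> {"fn": "arm_command", "kwargs": {"steps": [[4,1,0,0,0,0],[8,2,0,0,0,0],[12,3.5,0,0,0,0],[16,5,0,0,0,0],[20,6,0,0,0,0],[24,7,0,0,0,0],[28,8,0,0,0,0],[32,9.5,0,0,0,0],[36,10.5,0,0,0,0],[39,11.3,0,0,0,0],[40,11.6,0,0,0,0],[40,11.6,0,0,0,0]]}}

```text
time: 8.15
eef_pos: [567.3, 309.6, 196.1]
orientation: [-3.141, -0.0, 1.668]
contact_force: [-0.8, -0.4, -1.1]
opening: 0.216
```

```bash
python3 - <<'E'
from fit import *
s=sense();print(s['time'],s['eef_pos'],s['orientation'],s['opening'],s['contact_force'],s['joint_pos'])
shot("w4")
E
```

```text
8.15 [567.3142563  309.57859637 196.06529758] [-3.14079274e+00 -4.56695752e-04  1.66762744e+00] 0.2159114326446216 [-0.79005221 -0.36359189 -1.12923861] [-0.28746467  0.53973472 -0.4530021   1.76968917  0.2903633   0.8991685
 -0.77012445]
```

View pics/w4.png

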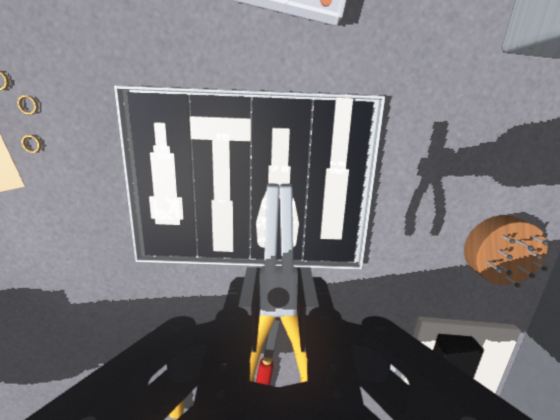

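The wrist view shows the pliers held level over the tray. The outlines from left to right are pusher (166,175), hammer (222,185), pliers (280,180) and file (338,170). Now I'll fit the outlines at z=8 and the pliers in the hand.

```bash
python3 - <<'E'
from fit import *
P,c=cloud("w4.npz")
h=near(P,(560,300),170,130,0,16)
print("tray z",np.percentile(P[h,2],[5,50,95]))
cream=(c.min(1)>140)&(c.max(1)-c.min(1)<60)
for n,xy in(("pusher",(433,320)),("hammer",(500,320)),("pliers",(568,320)),("file",(636,320))):
    k=near(P,xy,33,110,3,13)&cream
    # keep away from rim
    k&=(abs(P[:,1]-310)<92)&(abs(P[:,0]-xy[0])<31)
    Q=P[k]
    r=fit(n,Q[:,:2],(xy[0],xy[1],1.6));print(n,k.sum(),Q[:,2].mean().round(1),np.round(r.x,3),round(r.fun,3))
# held pliers
k=near(P,(567,310),32,95,150+40,290)&~((c.max(1)<70))
Q=P[k];k2=Q[:,1]>330;print("jaws",Q[k2].min(0),Q[k2].max(0))
for y in range(310,380,5):
    w=Q[abs(Q[:,1]-y)<2.5]
    if len(w)>5:print(y,len(w),w[:,0].mean().round(1),w[:,0].min().round(1),w[:,0].max().round(1),np.percentile(w[:,2],[5,50,95]).round(1))
E
```

```text
tray z [0.33193747 7.76482961 9.99981805]
pusher 2383 8.2 [430.837 313.396   1.627] 4.646
hammer 3360 8.2 [499.275 317.395   1.619] 1.175
pliers 1736 8.2 [566.51  324.283   1.642] 11.002
file 2538 8.2 [634.745 318.4     1.632] 4.938
jaws [557.47644184 330.03395983 230.60454516] [572.67564842 363.42089567 240.35068005]
310 170 567.4 558.4 576.7 [238.5 239.6 240.9]
315 372 565.2 544.2 576.5 [238.5 239.7 243.3]
320 1088 562.4 550.8 589.5 [234.2 240.8 267.7]
325 581 574.9 559.5 582.3 [237.  242.6 266.4]
330 231 566.0 559.1 572.9 [237.2 238.3 239.2]
335 230 565.3 558.8 572.3 [237.3 238.3 239.3]
340 245 565.0 558.7 571.3 [237.4 238.3 239.3]
345 243 564.5 558.3 570.7 [237.3 238.3 239.4]
350 255 564.1 558.0 570.2 [237.3 238.4 239.3]
355 265 563.8 557.9 569.6 [237.3 238.4 239.3]
360 304 563.1 557.5 569.1 [236.6 238.2 239.3]
365 73 564.2 558.2 568.5 [232.5 236.3 238.7]
```

```bash
cat > pads.py <<'E'
from fit import *
def pads(f,wins,extra=True):
    z=np.load(f);p=z['p'];I=dict(camera_matrix=z['K'],rvec=z['rvec'],tvec=z['tvec'])
    m=((p.min(2)>150)).astype(np.uint8); m=cv2.morphologyEx(m,cv2.MORPH_OPEN,np.ones((3,3)))
    n,l,st,ce=cv2.connectedComponentsWithStats(m,connectivity=4)
    out={}
    for name,(u,v) in wins.items():
        i=l[v,u]; assert i>0,(name,p[v,u])
        vv,uu=np.nonzero(l==i); Q=world(None,uu*1.,vv*1.,z=8.,info=I)
        q=Q[:,:2]; r=fit(name,q,(q[:,0].mean(),q[:,1].mean(),1.61)); out[name]=r.x
        print(name,len(q),np.round(r.x,3),round(r.fun,3),q.min(0).round(1),q.max(0).round(1))
    return out
E
python3 - <<'E'
from pads import *
pads("w4.npz",dict(pusher=(166,175),hammer=(222,170),file=(338,190)))
E
```

```text
pusher 2327 [430.844 313.306   1.632] 1.282 [413.2 250.9] [453.1 372.4]
hammer 3491 [498.659 317.261   1.634] 0.99 [462.  221.8] [530.1 386. ]
file 48704 [ 5.40368e+02  4.54662e+02 -1.65000e-01] 129.874 [215.  129.6] [800.2 507.3]
```

The outlines agree with the 68 mm spacing at yaw 1.632. That puts the targets at pliers (566.6,321.5), file (634.4,325.7), hammer (498.7,317.4) and pusher (430.8,313.3).

```bash
python3 - <<'E'
from fit import *
move(566.6,321.5,-24.5,1.632)
E
```

```text
row cm/deg: [ 1.4   0.04 22.05  0.    0.    1.94]
```

>>> {"fn": "arm_command", "kwargs": {"steps": [[1.3,0,4,0,0,1.9],[1.3,0,8,0,0,1.9],[1.3,0,12,0,0,1.9],[1.3,0,16,0,0,1.9],[1.3,0,18,0,0,1.9],[1.3,0,19,0,0,1.9],[1.3,0,19,0,0,1.9],[1.3,0,19,0,0,1.9]]}}

```text
time: 9.0
eef_pos: [567.4, 320.5, 7.8]
orientation: [3.14, -0.0, 1.631]
contact_force: [0.1, 0.2, 0.2]
opening: 0.211
```

```bash
python3 - <<'E'
from fit import *
s=sense();print(s['eef_pos'],s['orientation'])
move(566.6,321.5,-24.5,1.632)
E
```

```text
[567.38873182 320.45580443   7.75301554] [ 3.14049196e+00 -2.84442891e-04  1.63113323e+00]
row cm/deg: [ 0.11 -0.07  3.23  0.    0.   -0.05]
```

>>> {"fn": "arm_command", "kwargs": {"steps": [[0.1,-0.1,1,0,0,0],[0.1,-0.1,2,0,0,0],[0.1,-0.1,2.7,0,0,0],[0.1,-0.1,3.1,0,0,0],[0.1,-0.1,3.2,0,0,0],[0.1,-0.1,3.2,0,0,0]]}}

```text
time: 9.6
eef_pos: [565.3, 321.7, -25.0]
orientation: [-3.141, 0.001, 1.632]
contact_force: [-1.7, -1.4, 6.4]
opening: 0.219
```

>>> {"fn": "arm_command", "kwargs": {"steps": [[0,0,0,0,0,0],[0,0,0,0,0,0],[0,0,0,0,0,0],[0,0,0,0,0,0],[0,0,-1,0,0,0],[0,0,-3,0,0,0],[0,0,-7,0,0,0],[0,0,-12,0,0,0],[0,0,-17,0,0,0],[0,0,-22,0,0,0],[-3,0,-22,0,0,0],[-3,0,-22,0,0,0]], "hand": 0.45}}

```text
time: 10.8
eef_pos: [568.9, 288.1, 197.1]
orientation: [3.138, 0.002, 1.628]
contact_force: [0.0, -0.9, -0.8]
opening: 0.451
```

```bash
python3 - <<'E'
from pads import *
s=sense();print(s['time'],s['eef_pos'],s['orientation'])
shot("w5");P,c=cloud("w5.npz")
k=near(P,(566,310),32,95,13,30);Q=P[k];r=fit("pliers",Q[:,:2],(566,321,1.63));print(k.sum(),np.round(r.x,3),r.fun,np.percentile(Q[:,2],[50,95]))
E
```

```text
10.8 [568.86262854 288.05404918 197.08678004] [3.13828380e+00 1.67497588e-03 1.62820687e+00]
1821 [565.469 320.712   1.625] 0.12810839681782332 [17.7104903  19.63263723]
```

View pics/w5.png

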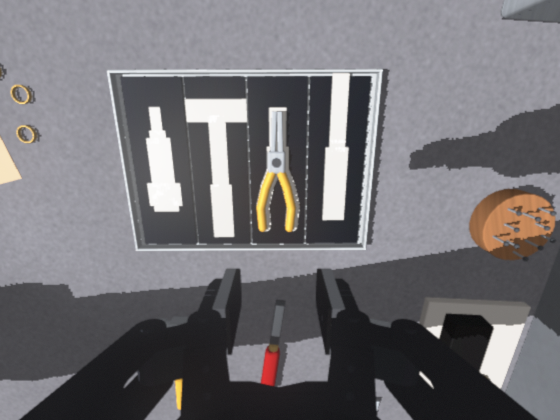

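The pliers lie at (277,170), covering their outline, and the fit is within about 1 mm of the target. Next is the file, which I'll approach at z≈200; I'll re-fit the other pads from this view at the same time.

```bash
python3 - <<'E'
from pads import *
pads("w5.npz",dict(pusher=(162,160),hammer=(220,160)))
z=np.load("w5.npz");z=dict(z);z['p'][:76]=0;np.savez("w5b.npz",**z);pads("w5b.npz",dict(file=(335,180)))
move(579.6,-398,197,1.704)
E
```

```text
pusher 2424 [430.861 313.5     1.631] 1.256 [413.1 251.1] [454.2 371.8]
hammer 3628 [498.718 316.988   1.629] 0.894 [461.8 222.2] [529.4 385.6]
file 2837 [634.481 324.668   1.632] 0.945 [620.2 252.4] [652.1 414.9]
row cm/deg: [-68.71  -2.86  -0.1    0.     0.    -4.29]
```

>>> {"fn": "arm_command", "kwargs": {"steps": [[-4,-0.2,0,0,0,-4.3],[-9,-0.4,0,0,0,-4.3],[-14,-0.6,0,0,0,-4.3],[-19,-0.8,0,0,0,-4.3],[-24,-1,0,0,0,-4.3],[-29,-1.2,0,0,0,-4.3],[-34,-1.4,0,0,0,-4.3],[-39,-1.6,0,0,0,-4.3],[-44,-1.8,0,0,0,-4.3],[-49,-2,0,0,0,-4.3],[-54,-2.2,0,0,0,-4.3],[-59,-2.5,0,0,0,-4.3]], "hand": 0.6}}

```text
time: 12.05
eef_pos: [578.6, -299.2, 194.3]
orientation: [-3.141, -0.001, 1.708]
contact_force: [0.7, -0.2, 0.6]
opening: 0.601
```

```bash
python3 - <<'E'
from pads import *
s=sense();print(s['time'],s['eef_pos'],s['orientation'])
move(579.6,-398,-10,1.704)
E
```

```text
12.05 [ 578.58621091 -299.20614225  194.34140017] [-3.14128838e+00 -9.64747774e-04  1.70795910e+00]
row cm/deg: [-9.8  -1.25 20.43  0.    0.    0.23]
```

>>> {"fn": "arm_command", "kwargs": {"steps": [[-5,-0.8,0,0,0,0.2],[-9.8,-1.2,0,0,0,0.2],[-9.8,-1.2,4,0,0,0.2],[-9.8,-1.2,8,0,0,0.2],[-9.8,-1.2,13,0,0,0.2],[-9.8,-1.2,17,0,0,0.2],[-9.8,-1.2,18.4,0,0,0.2],[-9.8,-1.2,18.4,0,0,0.2],[-9.8,-1.2,18.4,0,0,0.2]]}}

```text
time: 12.95
eef_pos: [581.3, -396.7, 12.1]
orientation: [3.14, 0.001, 1.704]
contact_force: [0.9, 0.3, 0.8]
opening: 0.605
```

```bash
python3 - <<'E'
from pads import *
s=sense();print(s['time'],s['eef_pos'],s['orientation'])
move(579.6,-398,-30,1.704)
E
```

```text
12.95 [ 581.25188144 -396.74732248   12.06172441] [3.14020862e+00 6.87234071e-04 1.70397440e+00]
row cm/deg: [-0.1  -0.18  4.21  0.    0.   -0.  ]
```

>>> {"fn": "arm_command", "kwargs": {"steps": [[-0.1,-0.1,1.5,0,0,0],[-0.1,-0.1,3,0,0,0],[-0.1,-0.1,4.2,0,0,0],[-0.1,-0.1,4.2,0,0,0],[-0.1,-0.1,4.2,0,0,0]]}}

```text
time: 13.45
eef_pos: [579.0, -397.6, -31.8]
orientation: [-3.141, -0.001, 1.704]
contact_force: [0.0, -0.2, -0.1]
opening: 0.598
```

>>> {"fn": "arm_command", "kwargs": {"steps": [[0,0,0,0,0,0],[0,0,0,0,0,0],[0,0,0,0,0,0],[0,0,0,0,0,0],[0,0,0,0,0,0],[0,0,0,0,0,0]], "hand": 0}}

```text
time: 14.05
eef_pos: [579.6, -398.1, -30.6]
orientation: [3.141, 0.001, 1.704]
contact_force: [-0.0, 0.9, 6.4]
opening: 0.233
```

>>> {"fn": "arm_command", "kwargs": {"steps": [[0,0,-2,0,0,0],[0,0,-5,0,0,0],[0,0,-10,0,0,0],[0,0,-15,0,0,0],[0,0,-20,0,0,0],[3,0,-23,0,0,0],[8,0.7,-23,0,0,0],[13,1.5,-23,0,0,0],[18,2.5,-23,0,0,0],[22,4,-23,0,0,0],[26,5,-23,0,0,0],[30,6,-23,0,0,0]]}}

```text
time: 15.25
eef_pos: [598.7, -90.8, 198.7]
orientation: [-3.141, 0.0, 1.704]
contact_force: [0.4, -0.5, -0.3]
opening: 0.234
```

```bash
python3 - <<'E'
from pads import *
s=sense();print(s['time'],s['eef_pos'],s['orientation'],s['opening'])
move(634.5,325.2,197,1.632)
E
```

```text
15.25 [598.73137028 -90.81399725 198.66613036] [-3.14149272e+00  1.11362810e-04  1.70382224e+00] 0.23363925034676686
row cm/deg: [40.76  9.06  0.17  0.    0.    4.12]
```

>>> {"fn": "arm_command", "kwargs": {"steps": [[4,1,0,0,0,0],[8.5,2,0,0,0,1],[13,3,0,0,0,2],[17.5,4,0,0,0,3],[22,5,0,0,0,4.1],[26.5,6,0,0,0,4.1],[31,7,0,0,0,4.1],[35.5,8,0,0,0,4.1],[39,8.7,0,0,0,4.1],[40.7,9.1,0,0,0,4.1],[40.7,9.1,0,0,0,4.1],[40.7,9.1,0,0,0,4.1]]}}

```text
time: 16.45
eef_pos: [635.3, 321.4, 198.2]
orientation: [-3.141, 0.002, 1.632]
contact_force: [0.1, -0.9, -1.3]
opening: 0.231
```

```bash
python3 - <<'E'
from pads import *
s=sense();print(s['time'],s['eef_pos'],s['orientation'],s['opening'])
shot("w6");P,c=cloud("w6.npz");x,y=s['eef_pos'][:2]
k=near(P,(x,y),16,110,220,260);Q=P[k]
for o in range(0,100,8):
    w=Q[abs(Q[:,1]-y-o)<3]
    if len(w)>5:print(o,len(w),w[:,0].min().round(1),w[:,0].max().round(1),w[:,0].mean().round(1),np.percentile(w[:,2],[5,50,95]).round(1))
print(Q[:,1].max()-y)
move(634.5,325.2,8,1.632)
E
```

```text
16.45 [635.26303624 321.44428108 198.15704124] [-3.14096161e+00  1.58551423e-03  1.63153257e+00] 0.23106249792753866
0 513 625.5 645.7 635.5 [244.5 247.2 257.7]
8 806 619.3 645.2 633.9 [235.5 245.1 254.9]
16 536 628.0 651.2 637.9 [239.5 243.7 256. ]
24 326 627.7 640.7 634.1 [238.9 239.9 240.8]
32 328 627.3 640.1 633.6 [239. 240. 241.]
40 357 626.4 639.5 633.1 [239.2 240.2 241.1]
48 381 626.1 638.9 632.5 [239.2 240.2 241.2]
56 392 625.7 638.4 632.0 [239.1 240.1 241. ]
64 424 625.3 638.2 631.7 [238.9 240.2 241.2]
72 456 624.5 637.6 631.0 [239.  240.1 241.1]
80 471 624.2 636.9 630.5 [239.  240.2 241.3]
88 427 623.8 636.5 630.2 [238.8 239.8 241. ]
90.43621961125223
row cm/deg: [ 0.47 -0.08 19.03  0.    0.   -0.1 ]
```

View pics/w6.png

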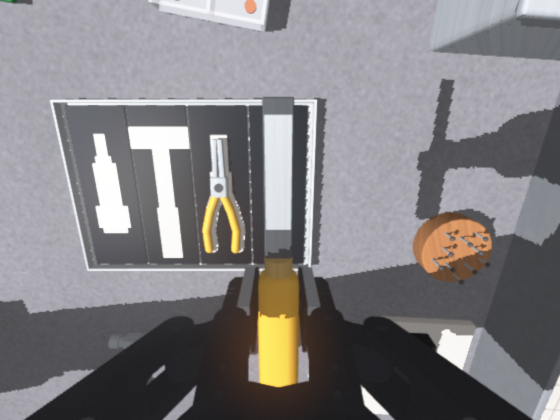

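>>> {"fn": "arm_command", "kwargs": {"steps": [[0.2,0,4,0,0,0],[0.2,0,8,0,0,0],[0.2,0,13,0,0,0],[0.2,0,17,0,0,0],[0.2,0,19,0,0,0],[0.2,0,19,0,0,0],[0.2,0,19,0,0,0]]}}

```text
time: 17.2
eef_pos: [635.8, 323.5, 9.3]
orientation: [3.141, 0.0, 1.63]
contact_force: [-0.5, -0.7, -0.5]
opening: 0.233
```

```bash
python3 - <<'E'
from pads import *
s=sense();print(s['time'],s['eef_pos'],s['orientation'],s['opening'])
move(634.5,323.8,-22,1.632)
E
```

```text
17.2 [635.83785997 323.48463261   9.25493845] [3.14138684e+00 4.74871670e-04 1.63030514e+00] 0.2332890388129969
row cm/deg: [ 0.04 -0.13  3.13  0.    0.   -0.1 ]
```

>>> {"fn": "arm_command", "kwargs": {"steps": [[0,-0.1,1,0,0,0],[0,-0.1,2,0,0,0],[0,-0.1,2.6,0,0,0],[0,-0.1,3,0,0,0],[0,-0.1,3.1,0,0,0],[0,-0.1,3.1,0,0,0]]}}

```text
time: 17.8
eef_pos: [634.0, 325.0, -22.3]
orientation: [-3.142, 0.0, 1.632]
contact_force: [0.4, -0.1, -0.8]
opening: 0.229
```

>>> {"fn": "arm_command", "kwargs": {"steps": [[-0.1,0,0.1,0,0,0],[-0.1,0,0.1,0,0,0]]}}

```text
time: 18.0
eef_pos: [634.3, 324.8, -22.6]
orientation: [3.141, -0.001, 1.632]
contact_force: [-1.1, 0.7, 3.7]
opening: 0.236
```

Contact at 3.7 N. Release, rise and check.

>>> {"fn": "arm_command", "kwargs": {"steps": [[0,0,0,0,0,0],[0,0,0,0,0,0],[0,0,0,0,0,0],[0,0,0,0,0,0],[0,0,-1,0,0,0],[0,0,-3,0,0,0],[0,0,-7,0,0,0],[0,0,-12,0,0,0],[0,0,-17,0,0,0],[0,0,-22,0,0,0],[-3,-3,-22,0,0,0],[-3,-3,-22,0,0,0]], "hand": 0.45}}

```text
time: 19.2
eef_pos: [604.0, 288.3, 199.0]
orientation: [3.141, 0.003, 1.631]
contact_force: [0.1, -0.3, -0.8]
opening: 0.449
```

```bash
python3 - <<'E'
from pads import *
s=sense();print(s['time'],s['eef_pos'],s['orientation'])
shot("w7");P,c=cloud("w7.npz")
for n,x in(("file",634),("pliers",566)):
  k=near(P,(x,325),24,112,13,35)&((P[:,1]>240))
  if n=="file": k&=abs(P[:,0]-634+(P[:,1]-325)*.061)<14
  Q=P[k];r=fit(n,Q[:,:2],(x,322,1.63));print(n,k.sum(),np.round(r.x,3),r.fun,np.percentile(Q[:,2],[5,50,95]))
move(443,38,197,1.57)
E
```

```text
19.2 [603.95472331 288.31558925 198.99402662] [3.14087108e+00 2.58066870e-03 1.63061907e+00]
file 2287 [634.216 327.011   1.633] 0.4186491774139491 [17.80587884 23.09586735 27.52597424]
pliers 1913 [565.829 322.174   1.617] 10.298128389147598 [14.85569513 17.62353431 19.67002567]
row cm/deg: [-24.16 -17.69   0.13   0.     0.     3.48]
```

View pics/w7.png

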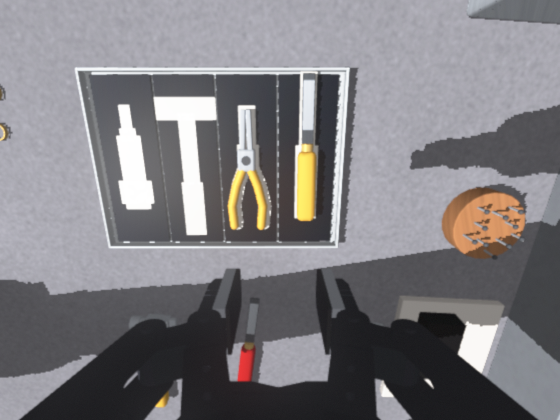

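The file lies flat at (307,145) on its outline, with its top at 27.5 mm as expected. Now hover to see the hammer and pusher together.

```bash
python3 - <<'E'
from pads import *
move(455,-100,240,1.57)
E
```

```text
row cm/deg: [-38.01 -17.32  -4.17   0.     0.     3.48]
```

>>> {"fn": "arm_command", "kwargs": {"steps": [[-4,-2,-1,0,0,0],[-8,-4,-2,0,0,1],[-12,-6,-3,0,0,2],[-16,-8,-4,0,0,3],[-20,-10,-4.2,0,0,3.5],[-24,-12,-4.2,0,0,3.5],[-28,-13.5,-4.2,0,0,3.5],[-32,-15,-4.2,0,0,3.5],[-36,-16.5,-4.2,0,0,3.5],[-38,-17.3,-4.2,0,0,3.5],[-38,-17.3,-4.2,0,0,3.5],[-38,-17.3,-4.2,0,0,3.5]], "hand": 0.5}}

```text
time: 20.45
eef_pos: [457.0, -97.7, 238.8]
orientation: [3.141, -0.0, 1.57]
contact_force: [-0.3, -0.2, 0.3]
opening: 0.498
```

```bash
python3 - <<'E'
from pads import *
s=sense();print(s['time'],s['eef_pos'],s['orientation'])
shot("w8");P,c=cloud("w8.npz")
for n,xy,hx,hy in(("hammer",(441,17),42,95),("pusher",(445,-185),30,75)):
  k=near(P,xy,hx,hy,4,35)
  Q=P[k];r=fit(n,Q[:,:2],(xy[0],xy[1]+12,1.57));print(n,k.sum(),np.round(r.x,3),r.fun,np.percentile(Q[:,2],[5,50,95]).round(1),Q.min(0).round(),Q.max(0).round())
E
```

```text
20.45 [457.00460953 -97.68408479 238.77491388] [ 3.14133607e+00 -3.58889183e-04  1.57026864e+00]
hammer 2766 [443.641  31.261   1.584] 0.017669856632027137 [13.  17.8 20.4] [412. -60.   4.] [473.  96.  23.]
pusher 1157 [ 447.254 -177.911    1.424] 0.15840754398543685 [13.3 21.7 27.1] [ 424. -236.    6.] [ 460. -125.   29.]
```

View pics/w8.png

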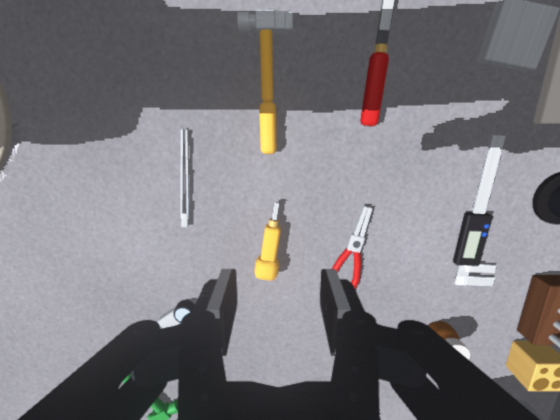

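The hammer (265,80) and pusher (268,245) are both clear, and their fits are tight. Hammer next.

```bash
python3 - <<'E'
from pads import *
move(443.6,31.3,10,1.584)
E
```

```text
row cm/deg: [12.83 -1.35 22.88  0.    0.   -0.7 ]
```

>>> {"fn": "arm_command", "kwargs": {"steps": [[4,-0.4,2,0,0,-0.7],[8,-0.8,5,0,0,-0.7],[11,-1.2,9,0,0,-0.7],[12.8,-1.3,13,0,0,-0.7],[12.8,-1.3,17,0,0,-0.7],[12.8,-1.3,21,0,0,-0.7],[12.8,-1.3,22.8,0,0,-0.7],[12.8,-1.3,22.8,0,0,-0.7],[12.8,-1.3,22.8,0,0,-0.7]]}}

```text
time: 21.4
eef_pos: [443.7, 31.5, 10.7]
orientation: [-3.141, -0.0, 1.586]
contact_force: [-0.2, -0.5, -0.1]
opening: 0.501
```

```bash
python3 - <<'E'
from pads import *
print(sense()['eef_pos'])
move(443.6,31.3,-31,1.584)
E
```

```text
[443.66723553  31.5006377   10.67931263]
row cm/deg: [-0.02 -0.01  4.17  0.    0.    0.09]
```

>>> {"fn": "arm_command", "kwargs": {"steps": [[0,0,1.5,0,0,0],[0,0,3,0,0,0],[0,0,4.2,0,0,0],[0,0,4.2,0,0,0],[0,0,4.2,0,0,0]]}}

```text
time: 21.9
eef_pos: [444.8, 30.3, -30.4]
orientation: [3.139, -0.0, 1.583]
contact_force: [0.9, 0.0, -0.2]
opening: 0.498
```

>>> {"fn": "arm_command", "kwargs": {"steps": [[0,0,0,0,0,0],[0,0,0,0,0,0],[0,0,0,0,0,0],[0,0,0,0,0,0],[0,0,0,0,0,0],[0,0,0,0,0,0]], "hand": 0, "squeeze": 70}}

```text
time: 22.5
eef_pos: [444.3, 30.2, -30.2]
orientation: [3.139, 0.0, 1.583]
contact_force: [-0.2, -0.8, 11.3]
opening: 0.142
```

>>> {"fn": "arm_command", "kwargs": {"steps": [[0,0,-0.5,0,0,0],[0,0,-1.5,0,0,0],[0,0,-3,0,0,0],[0,0,-6,0,0,0],[0,0,-10,0,0,0],[0,0,-14,0,0,0],[0,0,-18,0,0,0],[0,0,-21,0,0,0],[0,0,-22.5,0,0,0],[0,0,-22.5,0,0,0]]}}

```text
time: 23.5
eef_pos: [444.2, 30.3, 195.7]
orientation: [3.138, 0.0, 1.582]
contact_force: [-0.5, -0.1, -0.6]
opening: 0.137
```

```bash
python3 - <<'E'
from pads import *
s=sense();print(s['time'],s['eef_pos'],s['orientation'],s['opening'],s['contact_force'])
shot("w9");P,c=cloud("w9.npz");x,y=s['eef_pos'][:2]
k=near(P,(x,y),36,110,200,270);Q=P[k]
for o in range(-8,80,6):
    w=Q[abs(Q[:,1]-y-o)<3]
    if len(w)>5:print(o,len(w),w[:,0].min().round(1),w[:,0].max().round(1),np.percentile(w[:,2],[5,50,95]).round(1))
move(498.7,317.2,192,1.631)
E
```

```text
23.5 [444.23374494  30.2915159  195.74426074] [3.13813502e+00 1.63537104e-04 1.58249339e+00] 0.13702454743922085 [-0.50860921 -0.12373735 -0.57943641]
-8 395 436.6 452.0 [241.8 243.8 267.6]
-2 435 436.7 451.8 [242.  243.8 267.7]
4 460 426.1 451.7 [241.5 243.9 267.9]
10 2564 422.0 463.9 [237.9 251.9 267.5]
16 362 427.7 461.2 [239.6 243.  244.8]
22 357 437.2 450.9 [239.5 243.  244.3]
28 365 437.3 450.8 [239.8 243.  244.2]
34 386 436.8 450.6 [239.7 242.9 244.4]
40 396 436.8 450.4 [239.5 243.  244.1]
46 587 412.9 473.5 [239.2 243.4 245.7]
52 1887 412.5 474.7 [239.2 244.2 246.2]
58 2090 412.3 474.5 [239.4 244.4 246.2]
64 2048 412.7 474.5 [233.3 242.7 245.9]
row cm/deg: [28.66  5.84  0.24  0.    0.   -2.78]
```

View pics/w9.png

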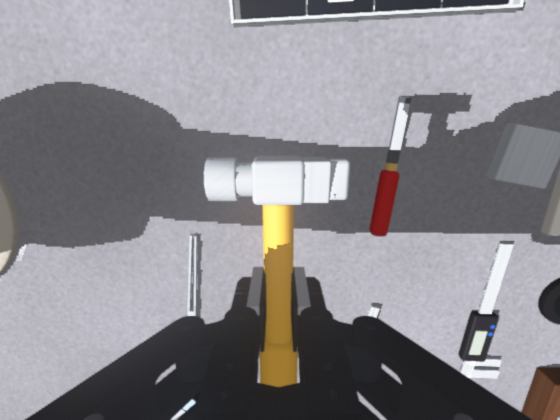

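The hammer is level and held at its origin. Carry it to its pad.

>>> {"fn": "arm_command", "kwargs": {"steps": [[3,0.6,0,0,0,0],[7,1.4,0,0,0,-1],[11,2.2,0,0,0,-2],[15,3,0,0,0,-2.8],[19,3.9,0,0,0,-2.8],[23,4.7,0,0,0,-2.8],[26,5.3,0,0,0,-2.8],[28,5.7,0,0,0,-2.8],[28.6,5.8,0,0,0,-2.8],[28.6,5.8,0,0,0,-2.8]]}}

```text
time: 24.55
eef_pos: [497.0, 317.3, 192.2]
orientation: [-3.139, 0.001, 1.634]
contact_force: [0.3, 0.1, -2.1]
opening: 0.14
```

>>> {"fn": "arm_command", "kwargs": {"steps": [[0,0,3,0,0,0],[0,0,7,0,0,0],[0,0,11,0,0,0],[0,0,15,0,0,0],[0,0,18,0,0,0],[0,0,18.8,0,0,0],[0,0,18.8,0,0,0],[0,0,18.8,0,0,0]]}}

```text
time: 25.35
eef_pos: [498.6, 316.9, 6.8]
orientation: [3.141, -0.001, 1.632]
contact_force: [0.6, 0.1, -0.5]
opening: 0.143
```

```bash
python3 - <<'E'
from pads import *
print(sense()['eef_pos'],sense()['orientation'])
move(498.7,317.2,-21.5,1.631)
E
```

```text
[498.55310841 316.87499595   6.81330243] [ 3.14066389e+00 -5.09136960e-04  1.63159787e+00]
row cm/deg: [0.03 0.02 2.83 0.   0.   0.03]
```

>>> {"fn": "arm_command", "kwargs": {"steps": [[0,0,1,0,0,0],[0,0,2,0,0,0],[0,0,2.5,0,0,0],[0,0,2.8,0,0,0],[0,0,2.8,0,0,0],[0,0,2.8,0,0,0]]}}

```text
time: 25.95
eef_pos: [497.9, 316.8, -22.1]
orientation: [3.141, 0.001, 1.632]
contact_force: [-0.2, -1.4, 4.3]
opening: 0.141
```

>>> {"fn": "arm_command", "kwargs": {"steps": [[0,0,0,0,0,0],[0,0,0,0,0,0],[0,0,0,0,0,0],[0,0,0,0,0,0],[0,0,-1,0,0,0],[0,0,-3,0,0,0],[0,0,-7,0,0,0],[0,0,-12,0,0,0],[0,0,-17,0,0,0],[0,0,-22,0,0,0],[-3,0,-22,0,0,0],[-3,0,-22,0,0,0]], "hand": 0.42}}

```text
time: 27.15
eef_pos: [500.9, 283.5, 199.5]
orientation: [3.139, 0.002, 1.629]
contact_force: [0.2, -0.6, -0.7]
opening: 0.421
```

```bash
python3 - <<'E'
from pads import *
s=sense();print(s['time'],s['eef_pos'],s['orientation'])
shot("w10");P,c=cloud("w10.npz")
for n,x in(("hammer",498),):
  k=near(P,(x,316),42,100,13,35)&(abs(P[:,0]-499+(P[:,1]-317)*.061)<33)
  Q=P[k];r=fit(n,Q[:,:2],(x,317,1.63));print(n,k.sum(),np.round(r.x,3),r.fun,np.percentile(Q[:,2],[5,50,95]))
move(447.2,-178,197,1.424)
E
```

```text
27.15 [500.85433827 283.51172973 199.49186204] [3.13904515e+00 2.10383403e-03 1.62892471e+00]
hammer 2937 [497.904 318.398   1.63 ] 11.445211611524787 [15.61490749 25.75832552 28.42550125]
row cm/deg: [-45.89  -8.02   0.17   0.     0.    11.77]
```

View pics/w10.png

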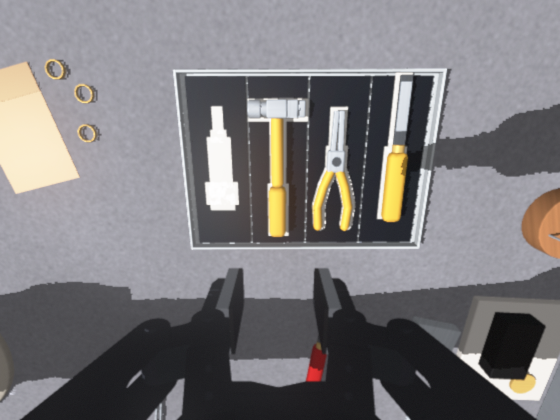

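The hammer is on its outline at (277,165). Now the pusher.

>>> {"fn": "arm_command", "kwargs": {"steps": [[-4,-0.6,0,0,0,0],[-8,-1.4,0,0,0,2],[-12,-2.1,0,0,0,4],[-16,-2.8,0,0,0,6],[-20,-3.5,0,0,0,8],[-24,-4.2,0,0,0,10],[-28,-5,0,0,0,11.8],[-32,-5.7,0,0,0,11.8],[-36,-6.4,0,0,0,11.8],[-40,-7,0,0,0,11.8],[-44,-7.7,0,0,0,11.8],[-45.9,-8,0,0,0,11.8]], "hand": 0.55}}

```text
time: 28.4
eef_pos: [447.2, -179.1, 197.2]
orientation: [-3.14, 0.0, 1.423]
contact_force: [-0.1, 1.4, -1.1]
opening: 0.551
```

```bash
python3 - <<'E'
from pads import *
print(sense()['eef_pos'],sense()['orientation'])
move(447.3,-178,15,1.424)
E
```

```text
[ 447.16553734 -179.06516458  197.18548954] [-3.14013807e+00  2.26116167e-04  1.42312286e+00]
row cm/deg: [ 0.11 -0.   18.22  0.    0.   -0.05]
```

>>> {"fn": "arm_command", "kwargs": {"steps": [[0.1,0,4,0,0,0],[0.1,0,8,0,0,0],[0.1,0,12,0,0,0],[0.1,0,16,0,0,0],[0.1,0,18.2,0,0,0],[0.1,0,18.2,0,0,0],[0.1,0,18.2,0,0,0]]}}

```text
time: 29.1
eef_pos: [448.4, -174.3, 15.7]
orientation: [-3.141, -0.0, 1.428]
contact_force: [-0.6, 0.5, 0.2]
opening: 0.55
```

```bash
python3 - <<'E'
from pads import *
print(sense()['eef_pos'],sense()['orientation'])
move(447.3,-178,-31,1.424)
E
```

```text
[ 448.43761984 -174.29828163   15.74878386] [-3.14051216e+00 -3.02847575e-04  1.42752031e+00]
row cm/deg: [-0.38 -0.06  4.67  0.    0.    0.2 ]
```

>>> {"fn": "arm_command", "kwargs": {"steps": [[-0.3,0,0,0,0,0.2],[-0.3,0,1.5,0,0,0.2],[-0.3,0,3,0,0,0.2],[-0.3,0,4.6,0,0,0.2],[-0.3,0,4.7,0,0,0.2],[-0.3,0,4.7,0,0,0.2]]}}

```text
time: 29.7
eef_pos: [448.3, -178.4, -30.4]
orientation: [3.141, 0.001, 1.422]
contact_force: [-0.8, -0.1, 0.3]
opening: 0.551
```

>>> {"fn": "arm_command", "kwargs": {"steps": [[0,0,0,0,0,0],[0,0,0,0,0,0],[0,0,0,0,0,0],[0,0,0,0,0,0],[0,0,0,0,0,0],[0,0,0,0,0,0]], "hand": 0, "squeeze": 50}}

```text
time: 30.3
eef_pos: [448.3, -178.5, -30.2]
orientation: [3.14, 0.0, 1.422]
contact_force: [-1.1, 0.2, 10.0]
opening: 0.246
```

>>> {"fn": "arm_command", "kwargs": {"steps": [[0,0,-1,0,0,0],[0,0,-3,0,0,0],[0,0,-7,0,0,0],[0,0,-11,0,0,0],[0,0,-15,0,0,0],[0,0,-19,0,0,0],[0,0,-22,0,0,0],[0,0,-22.5,0,0,0],[0,0,-22.5,0,0,0]]}}

```text
time: 31.2
eef_pos: [447.8, -178.7, 194.7]
orientation: [3.14, 0.001, 1.422]
contact_force: [-0.3, 0.1, -1.0]
opening: 0.245
```

```bash
python3 - <<'E'
from pads import *
s=sense();print(s['time'],s['eef_pos'],s['orientation'],s['opening'],s['contact_force'])
shot("w11");P,c=cloud("w11.npz");x,y=s['eef_pos'][:2]
k=near(P,(x+4,y+20),20,110,200,275);Q=P[k]
for o in range(-8,66,6):
    w=Q[abs(Q[:,1]-y-o)<3]
    if len(w)>5:print(o,len(w),w[:,0].min().round(1),w[:,0].max().round(1),np.percentile(w[:,2],[5,50,95]).round(1))
print(Q[:,1].max()-y)
move(430.8,313.4,197,1.631)
E
```

```text
31.2 [ 447.81037204 -178.65231875  194.70855281] [3.13973707e+00 1.29818067e-03 1.42155052e+00] 0.24543748046711908 [-0.28009328  0.05636124 -0.98041769]
-8 645 434.1 459.1 [244.3 246.8 267. ]
-2 757 434.7 460.2 [244.7 246.9 271.6]
4 1158 435.4 471.8 [241.  247.  269.6]
10 1613 435.1 471.8 [240.5 250.7 273.4]
16 1455 431.8 461.1 [236.1 246.4 272.7]
22 559 440.5 458.4 [235.1 242.1 245.2]
28 434 445.1 458.9 [233.2 239.9 243. ]
34 165 450.0 456.3 [237.6 238.6 239.4]
40 166 450.9 457.2 [237.5 238.5 239.6]
46 179 451.9 458.4 [237.6 238.6 239.7]
52 163 452.8 459.1 [234.5 238.3 239.5]
53.50186733462003
row cm/deg: [ 48.4   -8.93  -0.34   0.     0.   -11.99]
```

View pics/w11.png

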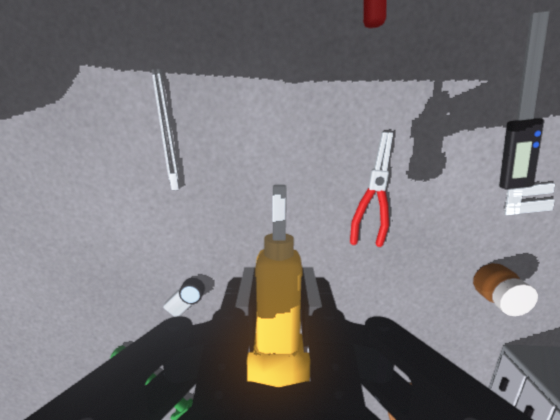

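>>> {"fn": "arm_command", "kwargs": {"steps": [[4,0.3,0,0,0,-1],[8,0.5,0,0,0,-3],[12,0.8,0,0,0,-5],[16,1,0,0,0,-7],[20,1,0,0,0,-9],[24,0.5,0,0,0,-11],[28,-0.8,0,0,0,-12],[32,-2.5,0,0,0,-12],[36,-4.2,0,0,0,-12],[40,-6,0,0,0,-12],[44,-7.5,0,0,0,-12],[47.5,-8.7,0,0,0,-12]]}}

```text
time: 32.45
eef_pos: [430.2, 306.3, 192.0]
orientation: [-3.139, 0.001, 1.634]
contact_force: [1.0, 0.1, -0.8]
opening: 0.244
```

```bash
python3 - <<'E'
from pads import *
capture("wrist");capture("wrist")
print(sense()['eef_pos'],sense()['orientation'],sense()['opening'])
move(430.8,313.4,8,1.631)
E
```

```text
[429.29940668 310.09758831 192.69771034] [-3.13956451e+00 -3.00774135e-03  1.63951421e+00] 0.2432326009419069
row cm/deg: [ 0.32  0.17 18.47  0.    0.    0.49]
```

>>> {"fn": "arm_command", "kwargs": {"steps": [[0.3,0.2,4,0,0,0.5],[0.3,0.2,8,0,0,0.5],[0.3,0.2,12,0,0,0.5],[0.3,0.2,16,0,0,0.5],[0.3,0.2,18,0,0,0.5],[0.3,0.2,18.4,0,0,0.5],[0.3,0.2,18.4,0,0,0.5],[0.3,0.2,18.4,0,0,0.5]]}}

```text
time: 33.35
eef_pos: [433.9, 307.8, 10.2]
orientation: [3.141, -0.0, 1.623]
contact_force: [-0.1, -0.0, -0.0]
opening: 0.243
```

```bash
python3 - <<'E'
from pads import *
print(sense()['eef_pos'],sense()['orientation'],sense()['opening'])
move(430.8,313.4,-21.5,1.631)
E
```

```text
[433.88358986 307.78078186  10.23943307] [ 3.14131231e+00 -3.02774663e-04  1.62335364e+00] 0.24273397503545727
row cm/deg: [ 0.58 -0.28  3.17  0.    0.   -0.44]
```

>>> {"fn": "arm_command", "kwargs": {"steps": [[0.6,-0.3,0.5,0,0,-0.4],[0.6,-0.3,1,0,0,-0.4],[0.6,-0.3,1.5,0,0,-0.4],[0.6,-0.3,1.5,0,0,-0.4],[0.6,-0.3,1.5,0,0,-0.4]]}}

```text
time: 33.85
eef_pos: [430.4, 313.4, -5.4]
orientation: [-3.141, 0.0, 1.63]
contact_force: [0.2, 0.0, -0.5]
opening: 0.242
```

```bash
python3 - <<'E'
from pads import *
print(sense()['eef_pos'],sense()['orientation'],sense()['opening'])
move(430.8,313.4,-22,1.631)
E
```

```text
[430.37021501 313.3640331   -5.44464571] [-3.14138256e+00  3.63732378e-04  1.63037862e+00] 0.24159904586863823
row cm/deg: [ 0.    0.04  1.66  0.    0.   -0.04]
```

>>> {"fn": "arm_command", "kwargs": {"steps": [[0,0,0.8,0,0,0],[0,0,1.3,0,0,0],[0,0,1.6,0,0,0],[0,0,1.6,0,0,0],[0,0,1.6,0,0,0]]}}

```text
time: 34.35
eef_pos: [430.3, 313.5, -21.6]
orientation: [-3.141, 0.0, 1.631]
contact_force: [0.1, -0.8, -0.9]
opening: 0.244
```

>>> {"fn": "arm_command", "kwargs": {"steps": [[0,0,0.1,0,0,0],[0,0,0.1,0,0,0]]}}

```text
time: 34.55
eef_pos: [430.5, 313.6, -22.1]
orientation: [3.141, -0.0, 1.63]
contact_force: [0.2, -0.6, 3.2]
opening: 0.244
```

>>> {"fn": "arm_command", "kwargs": {"steps": [[0,0,0,0,0,0],[0,0,0,0,0,0],[0,0,0,0,0,0],[0,0,0,0,0,0],[0,0,-1,0,0,0],[0,0,-3,0,0,0],[0,0,-7,0,0,0],[0,0,-12,0,0,0],[0,0,-17,0,0,0],[0,4,-20,0,0,0],[-3,8,-22,0,0,0],[-3,8,-22,0,0,0]], "hand": 0.45}}

```text
time: 35.75
eef_pos: [517.8, 285.1, 200.4]
orientation: [3.137, -0.0, 1.623]
contact_force: [-1.0, -0.2, -1.3]
opening: 0.453
```

```bash
python3 - <<'E'
from pads import *
capture("wrist");s=sense();print(s['time'],s['eef_pos'],s['orientation'])
shot("w12");P,c=cloud("w12.npz")
T={"pliers":(566.6,321.5,31),"file":(634.4,325.3,31),"hammer":(498.7,317.2,32),"pusher":(430.8,313.4,31)}
for n,(x,y,h) in T.items():
  L=P[:,:2]-[x,y];ax=np.array([np.cos(1.631),np.sin(1.631)]);lx=L@ax;ly=L@np.array([-ax[1],ax[0]])
  k=(lx>-96)&(lx<80)&(abs(ly)<h)&(P[:,2]>13)&(P[:,2]<40)
  Q=P[k];r=fit(n,Q[:,:2],(x,y,1.63));print(n,k.sum(),np.round(r.x,3),r.fun.round(3),np.percentile(Q[:,2],[5,50,95]).round(1))
E
```

```text
35.8 [515.25328468 285.78806541 199.20426835] [ 3.13935068e+00 -4.85289416e-05  1.62454060e+00]
pliers 1825 [565.61  320.745   1.619] 0.054 [14.9 17.8 19.6]
file 2189 [634.    320.365   1.631] 0.553 [17.8 23.8 27.5]
hammer 2704 [498.015 318.41    1.629] 0.028 [21.2 26.  28.5]
pusher 1927 [431.388 312.961   1.623] 0.114 [20.6 29.7 34.9]
```

View pics/w12.png

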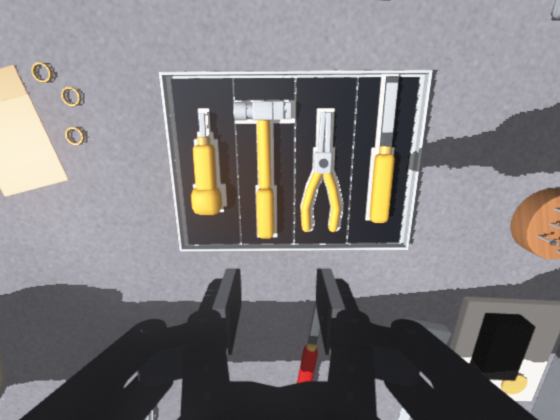

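All four tools are on their outlines. The file fit was cut off by my window, so I'll check its handle end directly, and confirm the red tools are undisturbed, before handing in.

```bash
python3 - <<'E'
from pads import *
P,c=cloud("w12.npz")
L=P[:,:2]-[634.4,325.3];ax=np.array([np.cos(1.631),np.sin(1.631)]);lx=L@ax;ly=L@np.array([-ax[1],ax[0]])
k=(abs(ly)<9)&(P[:,2]>22)&(P[:,2]<30)&(lx<40)&(lx>-95);print("file handle x range (exp -70..20)",np.percentile(lx[k],[0.3,99.7]))
z=np.load("top0.npz");p,d=capture("top");cv2.imwrite("pics/top9.png",p[:,:,::-1])
def red(p):
    p=p.astype(int);m=(p[...,0]>130)&(p[...,1]<80)&(p[...,2]<80);return m
for r in ((150,175,245,305),(150,185,350,390)):
    for q in (z['p'],p):
        v,u=np.nonzero(red(q)[r[0]:r[1],r[2]:r[3]]);print(len(u),u.mean().round(1),v.mean().round(1))
print(sense()['time'])
E
```

```text
file handle x range (exp -70..20) [-70.51126419  16.75242547]
170 43.0 13.7
0 nan nan
127 21.4 18.1
0 nan nan
35.9<stdin>:10: RuntimeWarning: Mean of empty slice.
  ret = ret.dtype.type(ret / rcount)
```

View pics/top9.png

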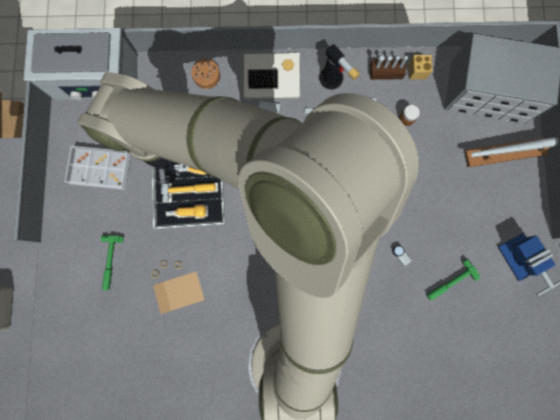

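```bash
python3 -c "
from cell import *
print(close_job())"
```

```text
the job is handed in; nothing more can be done
None
```

All four yellow tools are back in the shadow tray, each lying flat on its own outline with the nose the right way. I handed the job in at about 36 s, and no verdict came back.

**Missed grasp:** my first try at the pliers closed on nothing. The real fingertips sit about 37 mm behind the reported TCP; both the wrist and scene cameras showed this. I allowed for it from then on, and every later grasp and placing worked first time.

**Last checks (wrist camera):**
- **Pliers, hammer and pusher:** each fitted within about 1.5 mm and 0.02 rad of its target, at the right height.
- **File:** my last fit put it about 5 mm back, because the measuring window cut off the blade tip. The handle's rear end measured −70.5 mm against the expected −70, so the file is in place.
- **Contact:** forces when setting the tools down stayed under about 7 N.

**Red and green tools:** I never touched them. The last top view could not confirm the red ones because the arm hid them. The wrist pictures along the way showed no sign that they had moved, and the green hammers look unmoved in the top view.

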